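# Re-tension the quick-release on a tube mitre cradle

### The arm

A 6-joint arm with a two-finger parallel gripper is mounted at the origin on the work surface. World frame = base frame: x ahead of the robot, y to its left, z up, the work surface at z = 0. Lengths are in m, angles in rad, forces in N, time in s.
With the tool pointing down it reaches from about 0.3 to 0.875 m from the base axis. Payload 6.4 kg.
Tool frame: the origin (TCP) lies at the very end of the fingers, on their centre line; the grasp point (between the pads) lies 19 mm behind it; y points along the fingers, z is the direction in which the jaws open and shut, and the axes are right-handed (so a half turn about y gives the same grasp; the last joint's range is limited). The gripper opens to 88 mm and grips with 3 to 60 N. Pads are 18 mm wide; open, the fingers measure 123 mm over their backs; the gripper's body (75 mm by 187 mm) begins 45 mm behind the grasp point.
Start: joints at [-1.357, 0.181, 1.607, -0, 1.354, -0.206], TCP at [0.234, -0.525, 0.239] pointing down, gripper open.
Joint ranges: [-2.99, 2.99], [-0.89, 2.07], [0.3, 2.58], [-1.14, 4.28], [0, 2.63], [-3.12, 3.12]. Speed limits (rad/s): [2.57, 2.57, 3.01, 3.14, 3.14, 3.14].

### API

Orientations are given as a unit quaternion [w, x, y, z].
In Python, from station import ctrl gives the robot as it stands.
- The arm moves only by the tool apply_moves, never from a script. Its argument "motion" is a list of rows, each a list of 7 numbers: the shift along the tool's x, y, z in units of 60 mm (1.0 is 60 mm), then the turn, a rotation vector about the tool's x, y, z in units of 5 degrees (1.0 is 5 degrees), then the opening, from 0 (shut) to 1 (fully open). In form: [[x, y, z, rx, ry, rz, gripper], ...]. A call has 1 to 20 rows; each row shifts and turns the commanded pose from where the row before left it, along the tool's axes as they then stand; what a row does not reach is not made up. A row lasts 1/8 s, in which the tool goes at most 62.5 mm and 10.7 degrees, less where a joint would pass 70% of its speed; a pose out of reach is approached as far as the arm can. A call is refused whole if a number of a shift passes 1 or a number of a turn 1, either way. A call with a gripper value outside its range is refused whole. The fingers move at their own pace and stop on an object; the grip force is fixed at half the most. Time passes only in rows, so rows that do not move let the fingers close. It gives the time, the measured TCP pose, the force and the opening at its end, in the units of the state.
- ctrl.get_obs(): the state, without advancing time (a new reading comes with each control period).
- ctrl.camera(name): name is "side" or "top" or "wrist"; returns a dict with "frame" (400x640x3 uint8, red, green, blue), "fx", "fy", "cx", "cy" (pixels), "xyz" and "attitude" of the camera in the world. Camera axes: x right, y down, z forward; pixel columns grow to the right and rows downward; lengths in m; the calibration is good to about 2 mm. A picture is of the moment at which its call begins. There is no depth.
- ctrl.close_job(): hands the job in, once; it reports no verdict.
Trained networks look in a picture, given as the dict that the camera call returned (one of the last four; its "shot" number tells which), for a name from the list of things; names that differ only in an ending like _2 or _b are one class to them, and where a whole thing is asked for, a point or a joint stands for the part that bears it (a point fixed in the world has none). Each returns a list of dicts, best first, with "conf" (0 to 1); they miss things now and then, are a little off and sometimes report something else, mostly with a low value. They report only what shows in the picture. A call takes as long as a camera call.
- ctrl.spot_in(picture, label): "point" ([column, row] in pixels, amid what is visible of it).
- ctrl.tip_of(picture, label): "point" ([column, row] in pixels: a listed point, or the origin of a listed thing).
The state is a dict: "time": time; "qpos": joint angles; "qd": joint speeds; "joint_torque": joint torques, N m; "tool_pos": TCP position; "eef_rot": TCP orientation; "force": force on the tool from outside, world axes, zero at the start; "wrist_torque": the same for the moment, N m; "width": finger opening in m.
Only numpy, scipy, OpenCV 4.12 (cv2) and the standard library are available. Lean on these libraries where they do the work, as an engineer would, in place of code of your own. Each camera call takes 0.05 s, during which the arm holds its last target.

### The job

The cam quick-release on the blue mitre cradle holds the tube too slackly. Flip the red lever fully open, turn the dark steel wing nut clockwise until its orange end points at the green mark on the dial, then flip the lever fully closed again so that the tube is clamped at that setting, and let go. Leave the tube in its groove and do not disturb the other things on the bench.

Things in the scene. Friction and masses are not known exactly. Their poses are not given: they have to be found in the camera images.
- cradle: Blue mitre cradle bolted to the bench, base 260 x 200 x 12 mm; origin under the base's centre, z up. Its 220 x 190 mm plate slopes up at 25 deg towards +x, top face through (0,0,80) mm, so in this frame upslope is U = (cos25, 0, sin25), the plate's outward normal N = (-sin25, 0, cos25). Lever (y -65 mm) and nut (y +65 mm) stand square to the plate, over a dark strap that crosses the tube.
- lever_pivot (a point): Pivot axis of the cam lever, along the cradle's y. With the nut at 0 it lies at (-27, -65, 138) mm in the cradle frame; each radian of the nut lowers it 3 mm towards the plate along N, so read it again after turning the nut. The point's axes: x = U, y = the cradle's y, z = N.
- lever_grip (a point): Where to take the red lever: 70 mm along it from the pivot, 2 mm to its upper side (N when closed). The lever is a bar 14 mm wide (along the cradle's y), 11 mm thick, tip 86 mm from the pivot. The point's x axis points from pivot to tip, y along the pivot axis. Under the closed lever 58 mm are free down to the plate.
- lever (a joint): Cam lever angle, rad. 0 = closed: it points upslope (U), parallel to the plate. Grows as it is flipped up through N and over to the downslope (robot) side, to its stop at 2.5 = fully open, where it points about 12 deg above level. Stiff (0.35 N m), stays where it is left. Open means above 2.1, closed below 0.12.
- nut_grip (a point): Centre of the dark wing nut's grip, on its axis; (-34, 65, 153) mm in the cradle frame. The grip is a bar 12 mm thick, 54 mm long (22 mm to the plain end, 32 mm to the orange end), from 10 mm below to 14 mm above this point along the axis. A white dial, 72 mm across, lies 25 mm under this point. Site z = the nut's axis N (25 deg from vertical), x = along the bar to the orange end, y = across it.
- nut (a joint): Wing nut angle, rad, growing clockwise seen from above (tightening), range -0.2 to 2.1. At 0 the orange end points upslope (U); at 1.30 it points at the green mark (aim at 1.30, within 0.16). Friction 0.15 N m, stays where it is left; it does not move along its axis.
- pad (a joint): How far the sprung rubber pad is pressed in by the tube, m (5 N per mm); 0 = no clamping. Grows with the nut's angle when the lever is closed, about 3 mm at the right setting.
- tube_center (a point): Centre of the aluminium tube, 28 mm diameter, 260 mm long, lying loose in the groove along U (its x axis), its lower end on a stop.
- screwdriver_grip (a point): Bystander: screwdriver with red handle, lying beside the cradle; the point is in its handle.
- offcut_center (a point): Bystander: short upright tube offcut, 28 mm diameter, 45 mm high, near the cradle; its centre.
- hammer_grip (a point): Bystander: hammer lying on the bench; the point is on its handle.
- carton_mid (a point): Bystander: cardboard carton 110 x 80 x 70 mm; its centre.
- tape_mid (a point): Bystander: yellow tape measure 70 x 40 x 62 mm; its middle.
- wrench_grip (a point): Bystander: wrench lying on the bench; the point is on its shank.
- can_mid (a point): Bystander: blue can, 66 mm diameter, 120 mm high; the point is 35 mm above the bench.

How it is judged:
On the way, in this order (a step that is already met when the one before it is completed fails the run):
1. the lever is flipped open (above 2.1 rad) (value of joint lever above 2.1 rad), for 0.2 s.
2. with the lever open, the nut's orange end is turned to the green mark (1.30 +- 0.16 rad) (value of joint lever above 2 rad and value of joint nut between 1.14 and 1.46 rad), for 0.3 s.
3. the lever is flipped closed (below 0.12 rad) with the nut still on the mark (value of joint lever below 0.12 rad and value of joint nut between 1.14 and 1.46 rad), for 0.2 s.
At the end, for the whole second after the job is handed in: Lever closed (below 0.12 rad), orange end of the nut on the green mark (1.30 +- 0.16 rad), the pad pressed in by more than 2.2 mm on the tube, and the tube within 12 mm of where it lay (all of step 3 and value of joint pad above 0.0022 m and distance of tube_center from where it was at the start of the episode below 0.012 m); the robot touches nothing.
It fails at once if a bystander is moved more than 30 mm (distance of any of screwdriver_grip, offcut_center, hammer_grip, carton_mid, tape_mid, wrench_grip, can_mid from where it was at the start of the episode above 0.03 m).
It fails at once if the tube is shifted more than 25 mm or lifted out of its groove (distance of tube_center from where it was at the start of the episode above 0.025 m).
It also fails if it takes over 62 s, if anything falls off the work surface, if the arm or the gripper's body presses on something with over 40 N, if the wrist force passes 120 N, or if a joint passes its speed limit or range.

## Working session

There is one attempt and no reset: what is moved stays moved. The work goes in short steps, Python scripts to look and compute and a tool call to move; the robot and the scene stay as the last step left them, time stands still between calls to the robot, and variables do not carry over. Pictures are saved under pics/ and viewed, and the job is handed in when it is done.

Besides the shell and the picture viewer there is one more tool, called after ">>>" as a command line: name --pt "numbers of a row" for each row, then --argument value for the rest. apply_moves: Moves the arm, as the interface text tells. Its arguments: {"type":"object","properties":{"motion":{"type":"array"}},"required":["motion"]}

```bash
ls; mkdir -p pics
cat > h.py <<'E'
import numpy as np, cv2
from scipy.spatial.transform import Rotation as R
from station import ctrl
def rot(q): return R.from_quat([q[1],q[2],q[3],q[0]])
def snap(name,fn):
    p=ctrl.camera(name); cv2.imwrite('pics/'+fn,cv2.cvtColor(p['frame'],cv2.COLOR_RGB2BGR)); return p
def ray(p,px):
    a=np.asarray(p['attitude'],float); M=rot(a).as_matrix() if a.size==4 else a.reshape(3,3)
    d=np.array([(px[0]-p['cx'])/p['fx'],(px[1]-p['cy'])/p['fy'],1]); d=M@d
    return np.array(p['xyz']),d/np.linalg.norm(d)
def proj(p,X):
    a=np.asarray(p['attitude'],float); M=rot(a).as_matrix() if a.size==4 else a.reshape(3,3)
    c=(np.atleast_2d(X)-np.array(p['xyz']))@M
    return np.c_[p['fx']*c[:,0]/c[:,2]+p['cx'],p['fy']*c[:,1]/c[:,2]+p['cy']]
E
python3 - <<'E'
from h import *
print(ctrl.get_obs())
for n in ['side','top']:
    p=snap(n,n+'0.png'); print(n,p['fx'],p['xyz'],p['attitude'])
    for l in ['cradle','lever_pivot','lever_grip','nut_grip','tube_center','lever','nut','screwdriver_grip','offcut_center','hammer_grip','carton_mid','tape_mid','wrench_grip','can_mid']:
        r=ctrl.tip_of(p,l) if l not in('lever','nut') else ctrl.spot_in(p,l)
        print(l,[(np.round(x['point'],1).tolist(),round(x['conf'],2)) for x in r[:2]])
E
```

```text
pics
{'time': 0.0, 'qpos': array([-1.35729885e+00,  1.81531271e-01,  1.60798726e+00, -1.25222349e-05,
        1.35379517e+00, -2.06320698e-01]), 'qd': array([-1.72605745e-03, -1.49233249e-03,  7.06048702e-05,  1.07632123e-03,
       -5.56429262e-05,  1.14365098e-04]), 'joint_torque': array([ 2.80974355e-04, -4.33866799e+01, -3.41849720e+01,  7.01410160e-02,
        3.84034531e-02, -1.09795019e-04]), 'tool_pos': array([ 0.23425404, -0.52454074,  0.23782566]), 'eef_rot': array([ 0.14733491, -0.14734792,  0.6921937 , -0.69097677]), 'force': array([ 0.16750556, -0.29272384,  0.18777214]), 'wrist_torque': array([-0.04200095, -0.06464817, -0.01509591]), 'width': 0.08827453543872348}
side 415.2366461995534 [0.47428994 1.0098656  0.97559172] [ 0.01255013 -0.02742232  0.90805035 -0.41777396]
cradle [([296.3, 226.2], 0.92), ([326.9, 140.7], 0.52)]
lever_pivot [([307.4, 181.6], 0.68), ([298.3, 226.4], 0.65)]
lever_grip [([293.9, 170.2], 0.55)]
nut_grip []
tube_center [([293.3, 198.7], 0.56)]
lever [([301.8, 177.1], 0.72)]
nut [([296.4, 206.6], 0.5)]
screwdriver_grip [([278.4, 259.1], 0.9)]
offc
[... 253 characters left out ...]
272 [0.48509341 0.03486735 1.37123327] [ 0.01409283 -0.69974259  0.71372655 -0.02749744]
cradle [([323.6, 182.8], 0.81)]
lever_pivot [([341.7, 195.1], 0.59)]
lever_grip [([452.7, 261.6], 0.73), ([349.2, 175.4], 0.57)]
nut_grip [([300.5, 185.6], 0.57)]
tube_center [([325.7, 180.4], 0.7)]
lever [([347.4, 187.4], 0.53)]
nut [([299.0, 186.3], 0.4)]
screwdriver_grip [([277.6, 176.7], 0.56)]
offcut_center [([379.8, 185.7], 0.52), ([452.8, 263.6], 0.37)]
hammer_grip [([194.3, 232.4], 0.78)]
carton_mid [([197.4, 179.0], 0.78)]
tape_mid [([466.5, 212.9], 0.91), ([276.3, 175.0], 0.44)]
wrench_grip [([455.9, 267.0], 0.71), ([378.7, 185.3], 0.23)]
can_mid [([450.4, 164.3], 0.91), ([192.6, 231.7], 0.58)]
```

View pics/top0.png

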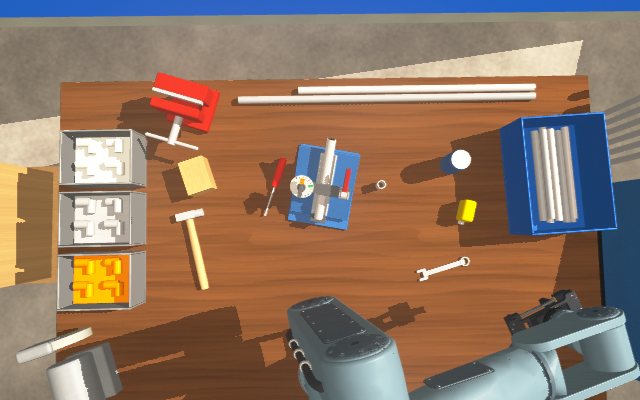

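View pics/side0.png

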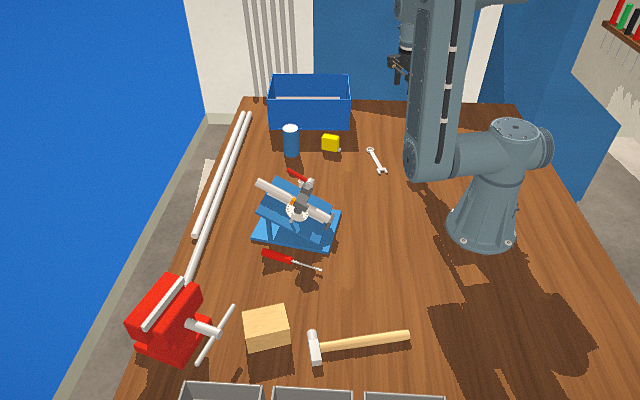

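The top view shows the cradle near (324,187), the dial and nut near (300,187), and the red lever near (347,185). I'll zoom in and fit the cradle pose.

Run:
```python
import cv2
a=cv2.imread('pics/top0.png')[130:240,260:400]; cv2.imwrite('pics/topz.png',cv2.resize(a,None,fx=5.5,fy=5.4,interpolation=cv2.INTER_CUBIC))
a=cv2.imread('pics/side0.png')[155:265,235:365]; cv2.imwrite('pics/sidez.png',cv2.resize(a,None,fx=6,fy=5.4,interpolation=cv2.INTER_CUBIC))
```

```text
(no output)
```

View pics/topz.png

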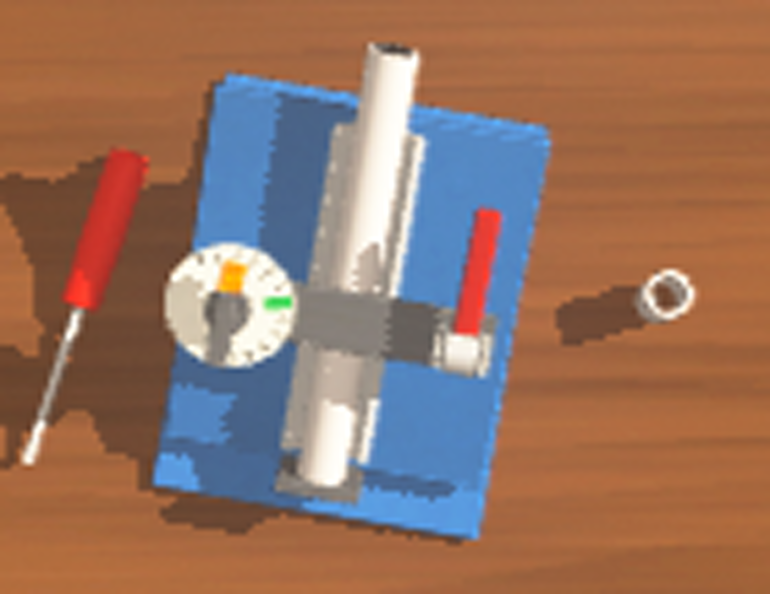

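View pics/sidez.png

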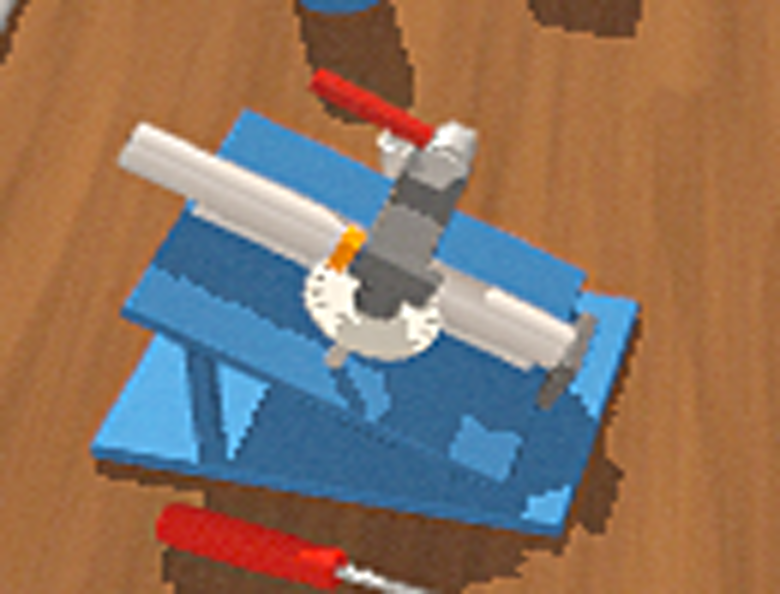

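```bash
cat >> h.py <<'E'
c25,s25=np.cos(np.radians(25)),np.sin(np.radians(25))
U=np.array([c25,0,s25]);N=np.array([-s25,0,c25]);Y=np.array([0,1.,0])
E
python3 - <<'E'
from h import *
from scipy.optimize import least_squares
import numpy as np
P={}
top=ctrl.camera('top'); side=ctrl.camera('side')
def zt(u,v): return [260+(u+.5)/5.5-.5,130+(v+.5)/5.4-.5]
def zs(u,v): return [235+(u+.5)/6-.5,155+(v+.5)/5.4-.5]
piv=np.array([-.027,-.065,.138]); ng=np.array([-.034,.065,.153]); top0=np.array([0,0,.08])
T=[(ng-.025*N,zt(231,305)),(piv+.086*U+.0075*N,zt(488,210)),(top0+.11*U+.095*Y,zt(222,75)),(top0+.11*U-.095*Y,zt(550,128)),
 ([-.13,.1,.012],zt(155,486)),([-.13,-.1,.012],zt(478,540))]
S=[([.13,.1,.012],zs(93,450)),([-.13,.1,.012],zs(562,527)),([-.13,-.1,.012],zs(637,300)),(top0+.11*U+.095*Y,zs(124,312)),(top0+.11*U-.095*Y,zs(245,111)),(piv+.086*U+.0*N,zs(316,82)),(ng-.025*N,zs(372,300))]
def W(x,X): 
    return (R.from_euler('z',x[2]).as_matrix()@np.array(X).T).T+np.array([x[0],x[1],0])
def f(x,full=False):
    r=[]
    for cam,L in((top,T),(side,S)):
        r.append(proj(cam,W(x,np.array([l[0] for l in L])))-np.array([l[1] for l in L]))
    return np.vstack(r) if full else np.vstack(r).ravel()
s=least_squares(f,[.5,0,-.15],loss='soft_l1')
print(s.x,np.round(f(s.x,True),1))
np.save('pose.npy',s.x)
for n,X in(('piv',piv),('grip',piv+.07*U+.002*N),('nut',ng),('base',[0,0,0])): print(n,W(s.x,np.array(X)))
E
```

```text
[ 0.60658316  0.02142794 -0.18461413] [[-0.3  0.5]
 [ 0.2 -0. ]
 [-1.6  2. ]
 [ 0.1  2.5]
 [-0.7  0.1]
 [ 0.3  0.1]
 [-1.1 -0.9]
 [-0.4 -0.4]
 [ 0.2 -0.6]
 [-0.4 -1.1]
 [-0.5 -1. ]
 [-1.9  0.3]
 [ 0.1  0.3]]
piv [ 0.56811009 -0.03751121  0.138     ]
grip [ 0.62964271 -0.04900185  0.16939589]
nut [0.58509278 0.09156469 0.153     ]
base [0.60658316 0.02142794 0.        ]
```

```bash
cat >> h.py <<'E'
def W(x,X): return (R.from_euler('z',x[2]).as_matrix()@np.array(X,float).T).T+np.array([x[0],x[1],0])
def frame(ydir,zdir):
    y=np.array(ydir,float);y/=np.linalg.norm(y);z=np.array(zdir,float);z-=y*(z@y);z/=np.linalg.norm(z)
    return R.from_matrix(np.c_[np.cross(y,z),y,z])
def plan(p0,r0,p1,r1,n=None):
    """rows in tool units"""
    d=np.linalg.norm(p1-p0); rv=(r0.inv()*r1).as_rotvec(); a=np.degrees(np.linalg.norm(rv))
    if n is None: n=int(max(np.ceil(d/.05),np.ceil(a/4.8),1))
    rows=[];p=p0;r=r0
    for i in range(1,n+1):
        q=p0+(p1-p0)*i/n
        rows.append(np.r_[r.inv().apply(q-p)/.06,np.degrees(rv)/n/5]); p=q; r=r*R.from_rotvec(rv/n)
    return np.round(rows,3)
def cur():
    o=ctrl.get_obs(); return np.array(o['tool_pos']),rot(o['eef_rot']),o
E
python3 - <<'E'
from h import *
from scipy.optimize import least_squares
top=ctrl.camera('top'); side=ctrl.camera('side')
def zt(u,v): return [260+(u+.5)/5.5-.5,130+(v+.5)/5.4-.5]
def zs(u,v): return [235+(u+.5)/6-.5,155+(v+.5)/5.4-.5]
piv=np.array([-.027,-.065,.138]); ng=np.array([-.034,.065,.153]); top0=np.array([0,0,.08])
T=[(ng-.025*N,zt(231,305)),(piv+.086*U+.0075*N,zt(488,210)),([-.13,.1,.012],zt(155,486)),([-.13,-.1,.012],zt(478,540))]
S=[([.13,.1,.012],zs(93,450)),([-.13,.1,.012],zs(562,527)),([-.13,-.1,.012],zs(637,300)),(top0+.11*U+.095*Y,zs(124,312)),(top0+.11*U-.095*Y,zs(245,111)),(piv+.086*U+.0*N,zs(316,82)),(ng-.025*N,zs(372,300))]
def f(x,full=False):
    r=[]
    for cam,L in((top,T),(side,S)):
        r.append(proj(cam,W(x,np.array([l[0] for l in L])))-np.array([l[1] for l in L]))
    return np.vstack(r) if full else np.vstack(r).ravel()
s=least_squares(f,[.5,0,-.15],loss='soft_l1')
print(s.x,np.round(f(s.x,True),1).tolist()); np.save('pose.npy',s.x)
p,r,o=cur(); print(r.as_matrix().round(3))
cy=R.from_euler('z',s.x[2]).apply(Y)
for sg in(1,-1):
    r1=frame([0,0,-1],sg*cy); print(sg,np.degrees((r.inv()*r1).as_rotvec()).round(1))
g=W(s.x,piv+.07*U+.002*N); print(g, cy)
E
```

```text
[ 0.60586591  0.02202624 -0.18265592] [[-0.5, 0.8], [-0.0, 0.2], [-0.8, 0.4], [0.2, 0.2], [-0.9, -0.7], [-0.1, -0.3], [0.4, -0.5], [-0.2, -0.9], [-0.4, -0.8], [-1.7, 0.4], [0.4, 0.5]]
[[-0.913 -0.     0.408]
 [-0.408 -0.    -0.913]
 [ 0.    -1.     0.   ]]
1 [   0.  -145.5    0. ]
-1 [-0.  34.5  0. ]
[ 0.62906334 -0.04835825  0.16939589] [0.18164195 0.98336473 0.        ]
```

Run:
```python
from h import *
x=np.load('pose.npy'); p,r,o=cur()
cy=R.from_euler('z',x[2]).apply(Y); r1=frame([0,0,-1],-cy)
print(plan(p,r,np.array([.60,-.05,.36]),r1,16))
```

```text
[[-0.55  -0.126 -0.297 -0.     0.431  0.   ]
 [-0.538 -0.126 -0.317 -0.     0.431  0.   ]
 [-0.526 -0.126 -0.337 -0.     0.431  0.   ]
 [-0.513 -0.126 -0.357 -0.     0.431  0.   ]
 [-0.499 -0.126 -0.376 -0.     0.431  0.   ]
 [-0.484 -0.126 -0.394 -0.     0.431  0.   ]
 [-0.469 -0.126 -0.412 -0.     0.431  0.   ]
 [-0.453 -0.126 -0.43  -0.     0.431  0.   ]
 [-0.437 -0.126 -0.446 -0.     0.431  0.   ]
 [-0.42  -0.126 -0.462 -0.     0.431  0.   ]
 [-0.402 -0.126 -0.478 -0.     0.431  0.   ]
 [-0.384 -0.126 -0.493 -0.     0.431  0.   ]
 [-0.365 -0.126 -0.507 -0.     0.431  0.   ]
 [-0.345 -0.126 -0.52  -0.     0.431  0.   ]
 [-0.326 -0.126 -0.533 -0.     0.431  0.   ]
 [-0.305 -0.126 -0.545 -0.     0.431  0.   ]]
```

>>> apply_moves --pt "-0.55 -0.13 -0.3 0 0.43 0 0.4" --pt "-0.54 -0.13 -0.32 0 0.43 0 0.4" --pt "-0.53 -0.13 -0.34 0 0.43 0 0.4" --pt "-0.51 -0.13 -0.36 0 0.43 0 0.4" --pt "-0.5 -0.13 -0.38 0 0.43 0 0.4" --pt "-0.48 -0.13 -0.39 0 0.43 0 0.4" --pt "-0.47 -0.13 -0.41 0 0.43 0 0.4" --pt "-0.45 -0.13 -0.43 0 0.43 0 0.4" --pt "-0.44 -0.13 -0.45 0 0.43 0 0.4" --pt "-0.42 -0.13 -0.46 0 0.43 0 0.4" --pt "-0.4 -0.13 -0.48 0 0.43 0 0.4" --pt "-0.38 -0.13 -0.49 0 0.43 0 0.4" --pt "-0.37 -0.13 -0.51 0 0.43 0 0.4" --pt "-0.35 -0.13 -0.52 0 0.43 0 0.4" --pt "-0.33 -0.13 -0.53 0 0.43 0 0.4" --pt "-0.31 -0.13 -0.55 0 0.43 0 0.4" --pt "0 0 0 0 0 0 0.4"

```text
time: 3.82
tool_pos: [0.6013, -0.0469, 0.3639]
eef_rot: [-0.062, 0.063, 0.704, -0.704]
force: [-0.7, 0.2, -0.1]
width: 0.0354
```

Run:
```python
from h import *
x=np.load('pose.npy'); p,r,o=cur(); print(p,o['qpos'].round(2),o['width'])
w=snap('wrist','w1.png'); print(w['xyz'],w['fx'])
piv=np.array([-.027,-.065,.138]); ng=np.array([-.034,.065,.153])
pts={'piv':piv,'grip':piv+.07*U+.002*N,'tip':piv+.086*U+.0075*N,'nut':ng,'or':ng+.032*U+.014*N,'dial':ng-.025*N,'pl':np.array([0,0,.08])+.11*U-.095*Y}
img=cv2.imread('pics/w1.png')
for k,X in pts.items():
    u=proj(w,W(x,X))[0]; print(k,u.round(1)); cv2.circle(img,(int(round(u[0])),int(round(u[1]))),3,(255,0,255),1)
cv2.imwrite('pics/w1m.png',img)
for l in ['lever_pivot','lever_grip','nut_grip','tube_center']: print(l,[(np.round(q['point'],1).tolist(),round(q['conf'],2)) for q in ctrl.tip_of(w,l)[:2]])
```

```text
[ 0.601265   -0.04688179  0.36387735] [-0.27  0.17  1.37  0.    1.6   1.47] 0.035375585776426716
[ 0.67612276 -0.06141257  0.50889329] 326.4690422383632
piv [313.8 193.3]
grip [313.5 144.2]
tip [313.3 133.6]
nut [200.3 202.4]
or [189.5 189.3]
dial [205.9 188.1]
pl [341.1  80.7]
lever_pivot [([317.9, 193.8], 0.91)]
lever_grip [([317.4, 147.2], 0.67), ([573.2, 51.3], 0.51)]
nut_grip [([206.6, 204.7], 0.7), ([570.7, 50.1], 0.7)]
tube_center [([263.1, 156.4], 0.95)]
```

View pics/w1m.png

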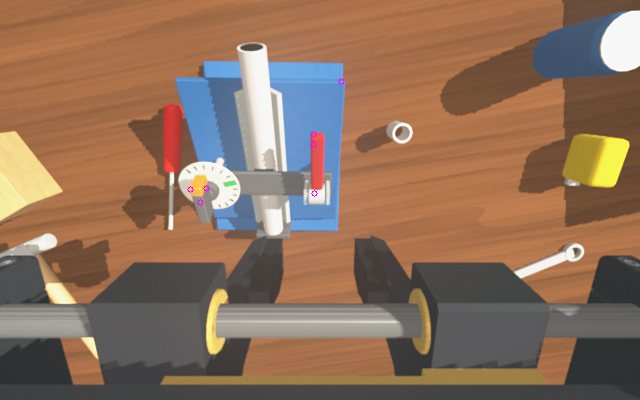

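Run:
```python
from h import *
from scipy.optimize import least_squares
w=ctrl.camera('wrist');top=ctrl.camera('top'); side=ctrl.camera('side')
def zt(u,v): return [260+(u+.5)/5.5-.5,130+(v+.5)/5.4-.5]
def zs(u,v): return [235+(u+.5)/6-.5,155+(v+.5)/5.4-.5]
piv=np.array([-.027,-.065,.138]); ng=np.array([-.034,.065,.153]); t0=np.array([0,0,.08])
T=[(ng-.025*N,zt(231,305)),(piv+.086*U+.0075*N,zt(488,210)),([-.13,.1,.012],zt(155,486)),([-.13,-.1,.012],zt(478,540))]
S=[([.13,.1,.012],zs(93,450)),([-.13,.1,.012],zs(562,527)),([-.13,-.1,.012],zs(637,300)),(t0+.11*U+.095*Y,zs(124,312)),(t0+.11*U-.095*Y,zs(245,111)),(piv+.086*U+.0*N,zs(316,82)),(ng-.025*N,zs(372,300))]
Wl=[(ng-.025*N,[210,186]),(piv+.086*U+.0075*N,[318,133]),(t0+.11*U+.095*Y,[178,78]),(t0+.11*U-.095*Y,[344,79]),([.13,.1,.012],[205,62]),([.13,-.1,.012],[343,63])]
def f(x,full=False,sets=3):
    r=[]
    for cam,L in((w,Wl),(top,T),(side,S))[:sets]:
        r.append(proj(cam,W(x,np.array([l[0] for l in L])))-np.array([l[1] for l in L]))
    return np.vstack(r) if full else np.vstack(r).ravel()
for n in(1,3):
    s=least_squares(f,[.6,0,-.18],loss='soft_l1',kwargs=dict(sets=n)); print(s.x,np.round(f(s.x,True,n),1).tolist())
np.save('pose.npy',s.x)
x=s.x; p,r,o=cur(); cy=R.from_euler('z',x[2]).apply(Y); r1=frame([0,0,-1],-cy)
g=W(x,piv+.07*U+.002*N); print(g, np.degrees((r.inv()*r1).as_rotvec()))
print(plan(p,r,g+[0,0,.05],r1,5))
```

```text
[ 0.604266    0.01400464 -0.19159179] [[-0.3, 1.2], [0.7, -0.0], [-4.3, 0.4], [2.2, 1.1], [-3.2, -2.6], [0.7, -2.1]]
[ 0.60475243  0.0157213  -0.19777286] [[-1.9, 0.7], [-0.8, 0.2], [-5.4, -0.4], [1.1, 1.5], [-3.9, -3.2], [-0.0, -1.8], [1.5, 0.8], [2.3, 0.9], [0.6, 0.2], [1.4, 0.9], [-0.4, -2.6], [-0.2, -1.4], [1.1, -1.3], [0.3, -2.7], [0.8, -2.1], [-0.8, -0.8], [0.6, -0.9]]
[ 0.62688325 -0.05500581  0.16939589] [-0.00351197  0.91898308  0.00827462]
[[-0.092  0.48   0.002 -0.     0.037  0.   ]
 [-0.092  0.48   0.001 -0.     0.037  0.   ]
 [-0.092  0.48   0.001 -0.     0.037  0.   ]
 [-0.092  0.48   0.001 -0.     0.037  0.   ]
 [-0.092  0.48   0.    -0.     0.037  0.   ]]
```

>>> apply_moves --pt "-0.1 0.48 0 0 0.04 0 0.5" --pt "-0.1 0.48 0 0 0.04 0 0.5" --pt "-0.1 0.48 0 0 0.04 0 0.5" --pt "-0.1 0.48 0 0 0.04 0 0.5" --pt "-0.1 0.48 0 0 0.04 0 0.5" --pt "0 0 0 0 0 0 0.5"

```text
time: 4.97
tool_pos: [0.6281, -0.0545, 0.2168]
eef_rot: [-0.072, 0.068, 0.704, -0.703]
force: [-0.0, -0.6, -0.1]
width: 0.0435
```

Run:
```python
from h import *
x=np.load('pose.npy'); p,r,o=cur(); print(p,o['qpos'].round(2),o['width'])
w=snap('wrist','w2.png'); print(r.inv().apply(np.array(w['xyz'])-p),w['cx'])
piv=np.array([-.027,-.065,.138]); ng=np.array([-.034,.065,.153])
pts={'piv':piv,'grip':piv+.07*U+.002*N,'tip':piv+.086*U+.0075*N,'nut':ng,'dial':ng-.025*N,'pl':np.array([0,0,.08])+.11*U-.095*Y}
img=cv2.imread('pics/w2.png')
for k,X in pts.items():
    u=proj(w,W(x,X))[0]; print(k,u.round(1)); cv2.circle(img,(int(round(u[0])),int(round(u[1]))),3,(255,0,255),1)
cv2.imwrite('pics/w2m.png',img)
```

```text
[ 0.62809625 -0.05447496  0.2167825 ] [-0.27  0.32  1.48 -0.    1.35  1.5 ] 0.04352066643818482
[-0.07637398 -0.14494007  0.00104111] 318.1604654461961
piv [317.7 281.7]
grip [317.4 222.5]
tip [317.4 210.8]
nut [142.9 301.4]
dial [155.2 272.8]
pl [360.2 114.1]
```

View pics/w2m.png

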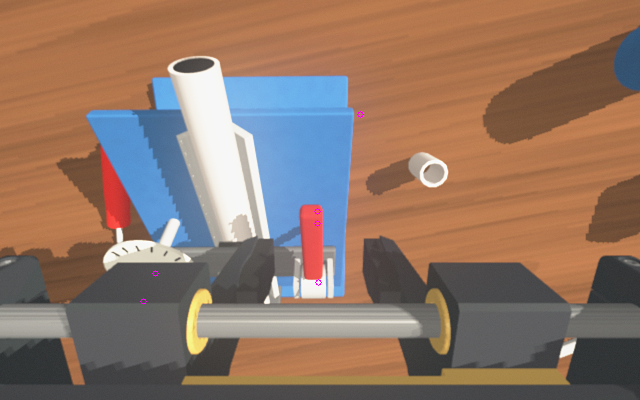

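Run:
```python
from h import *
x=np.load('pose.npy'); cy=R.from_euler('z',x[2]).apply(Y); cx=R.from_euler('z',x[2]).apply([1,0,0])
x[:2]+=(.004*cy+.002*cx)[:2]; np.save('poseL.npy',x); print(x)
p,r,o=cur(); r1=frame([0,0,-1],-cy); piv=np.array([-.027,-.065,.138])
g=W(x,piv+.07*U+.002*N); print(g)
print(plan(p,r,g+[0,0,-.017],r1,4))
```

```text
[ 0.60749939  0.01925035 -0.19777286]
[ 0.62963021 -0.05147676  0.16939589]
[[-0.     0.277 -0.013  0.    -0.002  0.006]
 [-0.     0.277 -0.013  0.    -0.002  0.006]
 [-0.     0.277 -0.013  0.    -0.002  0.006]
 [ 0.     0.277 -0.013  0.    -0.002  0.006]]
```

>>> apply_moves --pt "0 0.28 -0.01 0 0 0 0.5" --pt "0 0.28 -0.01 0 0 0 0.5" --pt "0 0.28 -0.01 0 0 0 0.5" --pt "0 0.27 -0.01 0 0 0 0.5" --pt "0 0 0 0 0 0 0.5"

```text
time: 5.65
tool_pos: [0.629, -0.0516, 0.1507]
eef_rot: [-0.071, 0.069, 0.704, -0.703]
force: [0.3, 0.7, 0.3]
width: 0.0444
```

Run:
```python
from h import *
p,r,o=cur(); print(p,o['force'],o['width']); w=snap('wrist','w3.png')
```

```text
[ 0.62897859 -0.05159295  0.15069308] [0.337354   0.65376579 0.26522107] 0.044363483127182766
```

View pics/w3.png

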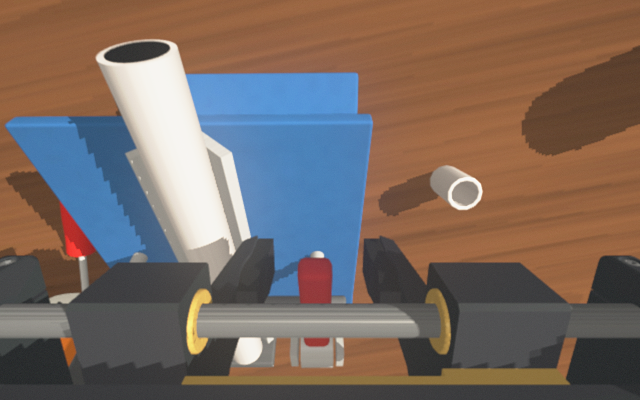

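The lever tip (315,260) now sits between the fingers, whose mid-line is at about 318. I'll close the gripper.

>>> apply_moves --pt "0 0 -0.03 0 0 0 0.2" --pt "0 0 0 0 0 0 0.05" --pt "0 0 0 0 0 0 0" --pt "0 0 0 0 0 0 0"

```text
time: 6.2
tool_pos: [0.6308, -0.0505, 0.1534]
eef_rot: [0.07, -0.07, -0.703, 0.704]
force: [-0.2, 0.2, 1.5]
width: 0.0128
```

```bash
cat >> h.py <<'E'
def arc(x,pv,a0,a1,n,tilt=lambda a:0.0,rad=.07,off=.002,gp=.017):
    """TCP poses for lever angle a; tool dir in x-z plane tilted by tilt(a) (about cradle y, + leans tool dir to +x)"""
    Rz=R.from_euler('z',x[2]); out=[]
    for a in np.linspace(a0,a1,n+1):
        L=U*np.cos(a)+N*np.sin(a); P=N*np.cos(a)-U*np.sin(a)
        t=tilt(a); d=np.array([np.sin(t),0,-np.cos(t)])
        out.append((W(x,pv+rad*L+off*P+gp*d),frame(Rz.apply(d),Rz.apply(-Y))))
    return out
def rows(seq):
    o=[]
    for (p,r),(q,s) in zip(seq[:-1],seq[1:]):
        o.append(np.r_[r.inv().apply(q-p)/.06,np.degrees((r.inv()*s).as_rotvec())/5])
    return np.round(o,2)
E
python3 - <<'E'
from h import *
p,r,o=cur(); print(p,o['force'],o['width'],o['qpos'].round(2))
x=np.load('poseL.npy'); pv=np.array([-.027,-.065,.138])
# tilt: starts 0, to lean: tool dir following rotation partly
q=arc(x,pv,0,2.46,20)
print(q[0][0],q[-1][0]); print(rows(q))
E
```

```text
[ 0.63076486 -0.05051074  0.15339399] [-0.16687261  0.20684375  1.52421904] 0.012767675050041935 [-0.27  0.39  1.53 -0.    1.23  1.5 ]
[ 0.62963021 -0.05147676  0.15239589] [ 0.50119647 -0.02573961  0.13605647]
[[ 0.07 -0.12  0.    0.    0.    0.  ]
 [ 0.09 -0.11 -0.    0.    0.    0.  ]
 [ 0.1  -0.1   0.    0.    0.    0.  ]
 [ 0.11 -0.09 -0.    0.    0.    0.  ]
 [ 0.12 -0.08  0.    0.    0.    0.  ]
 [ 0.13 -0.06 -0.    0.    0.    0.  ]
 [ 0.14 -0.04  0.    0.    0.    0.  ]
 [ 0.14 -0.03 -0.    0.    0.    0.  ]
 [ 0.14 -0.01  0.    0.    0.    0.  ]
 [ 0.14  0.01 -0.    0.    0.    0.  ]
 [ 0.14  0.03 -0.    0.    0.    0.  ]
 [ 0.14  0.04  0.    0.    0.    0.  ]
 [ 0.13  0.06 -0.    0.    0.    0.  ]
 [ 0.12  0.08 -0.    0.    0.    0.  ]
 [ 0.11  0.09  0.    0.    0.    0.  ]
 [ 0.1   0.1   0.    0.    0.    0.  ]
 [ 0.09  0.11 -0.    0.    0.    0.  ]
 [ 0.07  0.12  0.    0.    0.    0.  ]
 [ 0.06  0.13 -0.    0.    0.    0.  ]
 [ 0.04  0.14  0.    0.    0.    0.  ]]
```

>>> apply_moves --pt "0.07 -0.12 0 0 0 0 0" --pt "0.09 -0.11 0 0 0 0 0" --pt "0.1 -0.1 0 0 0 0 0" --pt "0.11 -0.09 0 0 0 0 0" --pt "0.12 -0.08 0 0 0 0 0" --pt "0.13 -0.06 0 0 0 0 0" --pt "0.14 -0.04 0 0 0 0 0" --pt "0.14 -0.03 0 0 0 0 0" --pt "0.14 -0.01 0 0 0 0 0" --pt "0.14 0.01 0 0 0 0 0"

```text
time: 7.45
tool_pos: [0.5632, -0.0374, 0.1916]
eef_rot: [0.068, -0.072, -0.703, 0.704]
force: [9.6, -3.7, -3.7]
width: 0.0136
```

Run:
```python
from h import *
x=np.load('poseL.npy'); pv=np.array([-.027,-.065,.138])
p,r,o=cur(); q=arc(x,pv,0,2.46,20); print(p,q[10][0],o['force'],o['width'])
w=snap('wrist','w4.png'); s=snap('side','s4.png')['frame'][130:260,230:380]; cv2.imwrite('pics/s4z.png',cv2.resize(s[:,:,::-1],None,fx=5,fy=4.5,interpolation=cv2.INTER_CUBIC))
```

```text
[ 0.56320566 -0.0373771   0.19157219] [ 0.55975485 -0.03747427  0.19049001] [ 9.5582148  -3.70883539 -3.70013098] 0.013638307864339868
```

View pics/w4.png

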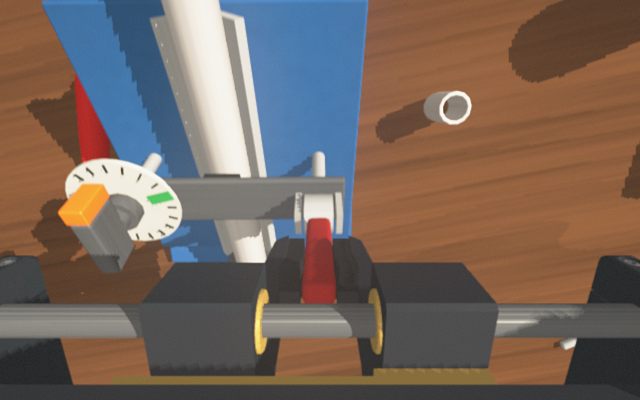

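View pics/s4z.png

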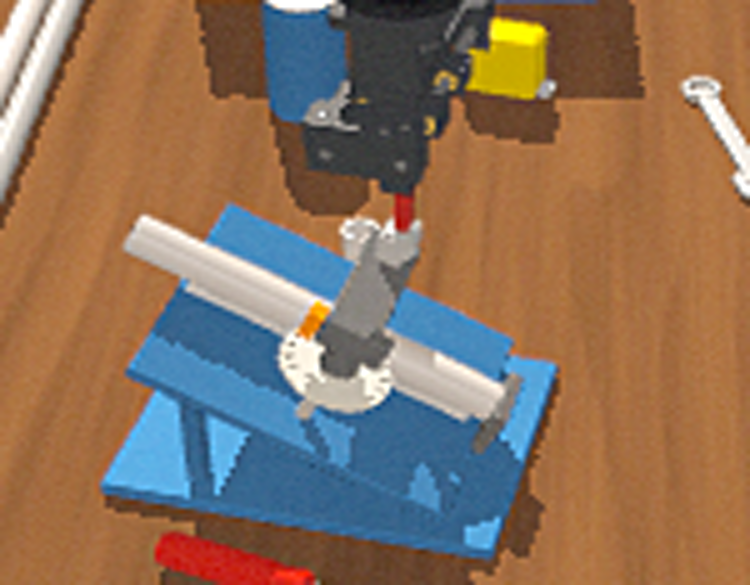

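The lever now points straight up, held between the fingers. I'll carry on over to the open side.

>>> apply_moves --pt "0.14 0.03 0 0 0 0 0" --pt "0.14 0.04 0 0 0 0 0" --pt "0.13 0.06 0 0 0 0 0" --pt "0.12 0.08 0 0 0 0 0" --pt "0.11 0.09 0 0 0 0 0" --pt "0.1 0.1 0 0 0 0 0" --pt "0.09 0.11 0 0 0 0 0" --pt "0.07 0.12 0 0 0 0 0" --pt "0.06 0.13 0 0 0 0 0" --pt "0.04 0.14 0 0 0 0 0" --pt "0 0 0 0 0 0 0" --pt "0 0 0 0 0 0 0"

```text
time: 9.05
tool_pos: [0.5031, -0.0257, 0.1378]
eef_rot: [0.069, -0.071, -0.703, 0.704]
force: [-1.0, -5.5, 3.9]
width: 0.0132
```

Run:
```python
from h import *
x=np.load('poseL.npy'); pv=np.array([-.027,-.065,.138])
p,r,o=cur(); q=arc(x,pv,0,2.46,20); print(p,q[20][0],o['force'],o['width'])
g=p-.017*np.array([0,0,1])*-1; d=g-W(x,pv); print(np.degrees(np.arctan2(d[2],np.hypot(*d[:2]))))
w=snap('wrist','w5.png'); s=snap('side','s5.png')['frame'][130:260,230:380]; cv2.imwrite('pics/s5z.png',cv2.resize(s[:,:,::-1],None,fx=5,fy=4.5,interpolation=cv2.INTER_CUBIC))
```

```text
[ 0.50308428 -0.02568272  0.13784927] [ 0.50119647 -0.02573961  0.13605647] [-1.00727006 -5.48795151  3.87449438] 0.013210202007536344
14.207228186032085
```

View pics/s5z.png

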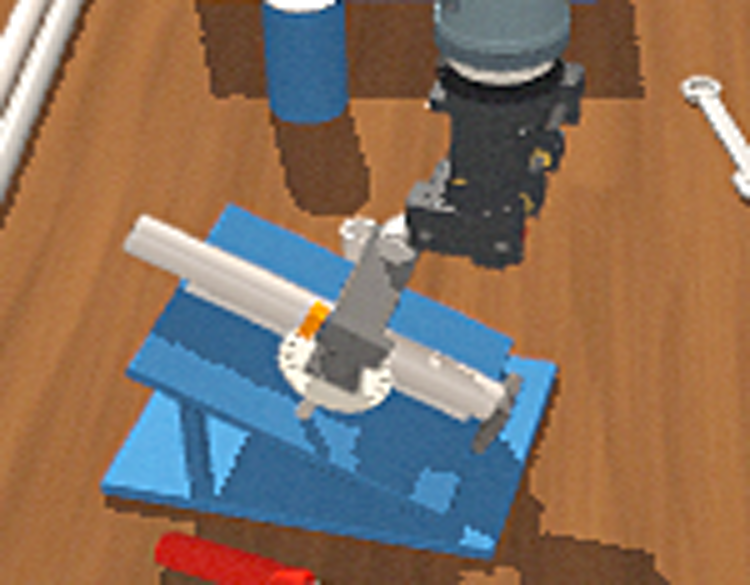

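>>> apply_moves --pt "0 0 0 0 0 0 0.3" --pt "0 0 0 0 0 0 0.5" --pt "0 -0.3 0 0 0 0 0.5" --pt "0 -0.6 0 0 0 0 0.5" --pt "0 -0.8 0 0 0 0 0.5" --pt "0 -0.8 0 0 0 0 0.5" --pt "0 -0.5 0 0 0 0 0.5" --pt "0 0 0 0 0 0 0.5"

```text
time: 10.15
tool_pos: [0.5034, -0.0244, 0.3191]
eef_rot: [0.068, -0.071, -0.703, 0.704]
force: [1.0, -0.5, -0.8]
width: 0.0445
```

Run:
```python
from h import *
x=np.load('poseL.npy'); pv=np.array([-.027,-.065,.138]);ng=np.array([-.034,.065,.153])
p,r,o=cur(); print(p,o['qpos'].round(2),o['width'])
w=snap('wrist','w6.png'); w=snap('top','t6.png'); s=w['frame'][130:240,260:400]; cv2.imwrite('pics/t6z.png',cv2.resize(s[:,:,::-1],None,fx=5,fy=5,interpolation=cv2.INTER_CUBIC))
Rz=R.from_euler('z',x[2]); r1=frame(Rz.apply(-N),Rz.apply(Y))
tgt=W(x,ng+.10*N)
print(tgt,np.degrees((r.inv()*r1).as_rotvec()))
# first yaw 180 about tool y in place, then tilt
r2=frame([0,0,-1],Rz.apply(Y)); print(np.degrees((r.inv()*r2).as_rotvec()))
q1=np.array([p[0],p[1]+.0,p[2]])
print(r2.inv().apply(tgt-p)/.06, np.degrees((r2.inv()*r1).as_rotvec())/5)
```

```text
[ 0.50338687 -0.0244475   0.31909569] [-0.28 -0.04  1.68  0.    1.5   1.48] 0.0445258601832447
[0.54549576 0.09796767 0.24363078] [ 3.85422765e+01 -1.75817385e+02 -4.35298107e-03]
[-4.25175246e-01 -1.79991467e+02 -1.66215463e-03]
[0.28725274 1.25774852 2.13837828] [-4.80888903e-16  3.20592602e-16 -5.00000000e+00]
```

View pics/w6.png

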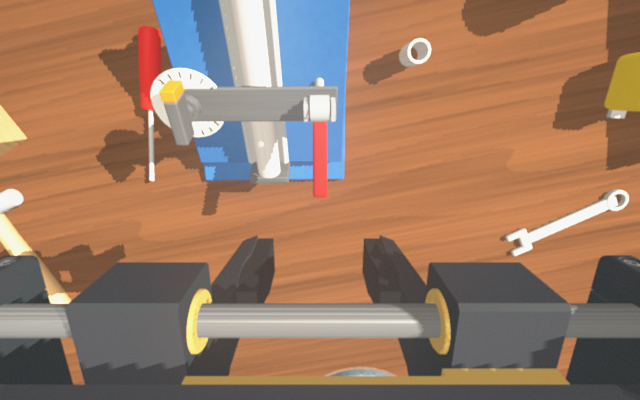

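View pics/t6z.png

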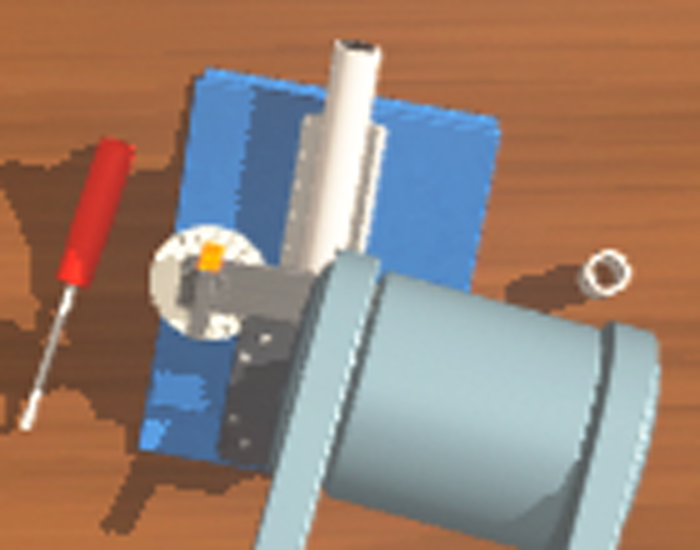

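>>> apply_moves --pt "0 0 0 0 -1 0 0.5" --pt "0 0 0 0 -1 0 0.5" --pt "0 0 0 0 -1 0 0.5" --pt "0 0 0 0 -1 0 0.5" --pt "0 0 0 0 -1 0 0.5" --pt "0 0 0 0 -1 0 0.5" --pt "0 0 0 0 -1 0 0.5" --pt "0 0 0 0 -1 0 0.5" --pt "0 0 0 0 -1 0 0.5" --pt "0 0 0 0 -1 0 0.5" --pt "0 0 0 0 -1 0 0.5" --pt "0 0 0 0 -1 0 0.5" --pt "0 0 0 0 -1 0 0.5" --pt "0 0 0 0 -1 0 0.5" --pt "0 0 0 0 -1 0 0.5" --pt "0 0 0 0 -1 0 0.5" --pt "0 0 0 0 -1 0 0.5" --pt "0 0 0 0 -1 0 0.5"

```text
time: 12.5
tool_pos: [0.5013, -0.0241, 0.3141]
eef_rot: [0.448, -0.45, 0.548, -0.545]
force: [-0.2, -0.6, 0.5]
width: 0.0438
```

>>> apply_moves --pt "0 0 0 0 -1 0 0.5" --pt "0 0 0 0 -1 0 0.5" --pt "0 0 0 0 -1 0 0.5" --pt "0 0 0 0 -1 0 0.5" --pt "0 0 0 0 -1 0 0.5" --pt "0 0 0 0 -1 0 0.5" --pt "0 0 0 0 -1 0 0.5" --pt "0 0 0 0 -1 0 0.5" --pt "0 0 0 0 -1 0 0.5" --pt "0 0 0 0 -1 0 0.5" --pt "0 0 0 0 -1 0 0.5" --pt "0 0 0 0 -1 0 0.5" --pt "0 0 0 0 -1 0 0.5" --pt "0 0 0 0 -1 0 0.5" --pt "0 0 0 0 -1 0 0.5" --pt "0 0 0 0 -1 0 0.5" --pt "0 0 0 0 -1 0 0.5" --pt "0 0 0 0 -1 0 0.5"

```text
time: 14.75
tool_pos: [0.5013, -0.0241, 0.3141]
eef_rot: [0.704, -0.703, 0.07, -0.067]
force: [0.1, -0.3, -0.2]
width: 0.0442
```

Run:
```python
from h import *
x=np.load('poseL.npy'); ng=np.array([-.034,.065,.153])
p,r,o=cur(); print(p,o['qpos'].round(2))
Rz=R.from_euler('z',x[2]); r1=frame(Rz.apply(-N),Rz.apply(Y)); tgt=W(x,ng+.09*N)
print(tgt); print(plan(p,r,tgt,r1,6))
```

```text
[ 0.50125171 -0.02410297  0.31409761] [-0.29 -0.04  1.69  0.    1.5  -1.66]
[0.54963956 0.09713729 0.2345677 ]
[[ 0.068  0.221  0.356 -0.002  0.005 -0.842]
 [ 0.051  0.225  0.356 -0.002  0.005 -0.842]
 [ 0.034  0.228  0.356 -0.002  0.005 -0.842]
 [ 0.017  0.23   0.357 -0.002  0.005 -0.842]
 [ 0.     0.231  0.357 -0.002  0.005 -0.842]
 [-0.017  0.23   0.357 -0.002  0.005 -0.842]]
```

>>> apply_moves --pt "0.07 0.22 0.36 0 0 -0.84 0.5" --pt "0.05 0.22 0.36 0 0 -0.84 0.5" --pt "0.03 0.23 0.36 0 0 -0.84 0.5" --pt "0.02 0.23 0.36 0 0 -0.84 0.5" --pt "0 0.23 0.36 0 0 -0.84 0.5" --pt "-0.02 0.23 0.36 0 0 -0.84 0.5" --pt "0 0 0 0 0 0 0.5"

```text
time: 15.62
tool_pos: [0.5482, 0.0992, 0.2331]
eef_rot: [-0.672, 0.703, 0.084, 0.218]
force: [0.2, 0.5, -0.1]
width: 0.0439
```

```bash
cat > look.py <<'E'
from h import *
import sys
x=np.load('poseL.npy'); ng=np.array([-.034,.065,.153]); pv=np.array([-.027,-.065,.138])
p,r,o=cur(); print(p,o['qpos'].round(2),o['width'],o['force'].round(1))
w=snap('wrist',sys.argv[1]+'.png')
img=cv2.imread('pics/'+sys.argv[1]+'.png')
for k,X in {'nut':ng,'dial':ng-.025*N,'or':ng+.014*N+.032*U,'pl':ng+.014*N-.022*U,'axtop':ng+.014*N}.items():
    u=proj(w,W(x,X))[0]; print(k,u.round(1)); cv2.circle(img,(int(round(u[0])),int(round(u[1]))),3,(255,0,255),1)
cv2.imwrite('pics/'+sys.argv[1]+'m.png',img)
E
python3 look.py w7
```

```text
[0.54823541 0.09919292 0.2331028 ] [ 0.02 -0.1   1.97 -0.12  0.85 -1.3 ] 0.0438675093592506 [ 0.2  0.5 -0.1]
nut [317.7 203. ]
dial [317.8 193.5]
or [317.5 249.7]
pl [317.7 179.2]
axtop [317.6 209.1]
```

View pics/w7m.png

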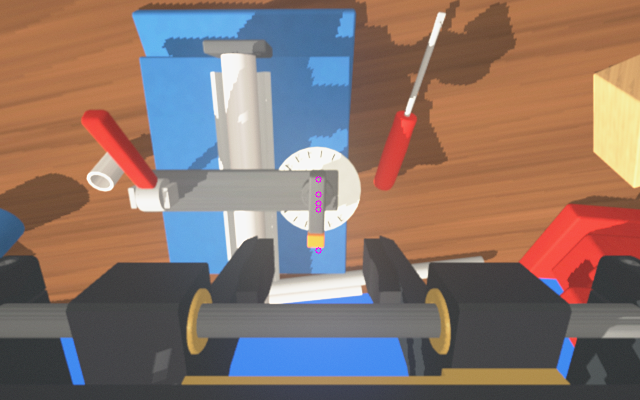

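Run:
```python
import cv2
a=cv2.imread('pics/w7.png')[130:260,240:380]; b=cv2.imread('pics/w4.png')[140:290,50:260]
cv2.imwrite('pics/z7.png',cv2.resize(a,None,fx=5,fy=4.5,interpolation=cv2.INTER_CUBIC))
cv2.imwrite('pics/z4.png',cv2.resize(b,None,fx=3.8,fy=3.8,interpolation=cv2.INTER_CUBIC))
```

```text
(no output)
```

View pics/z7.png

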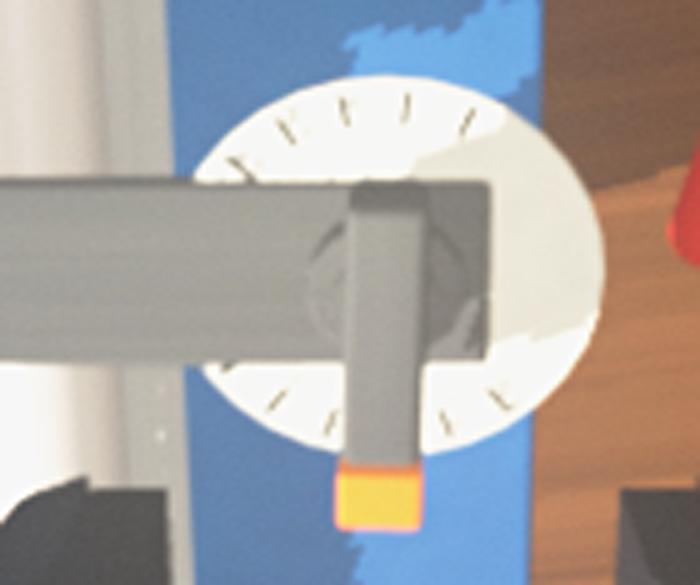

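View pics/z4.png

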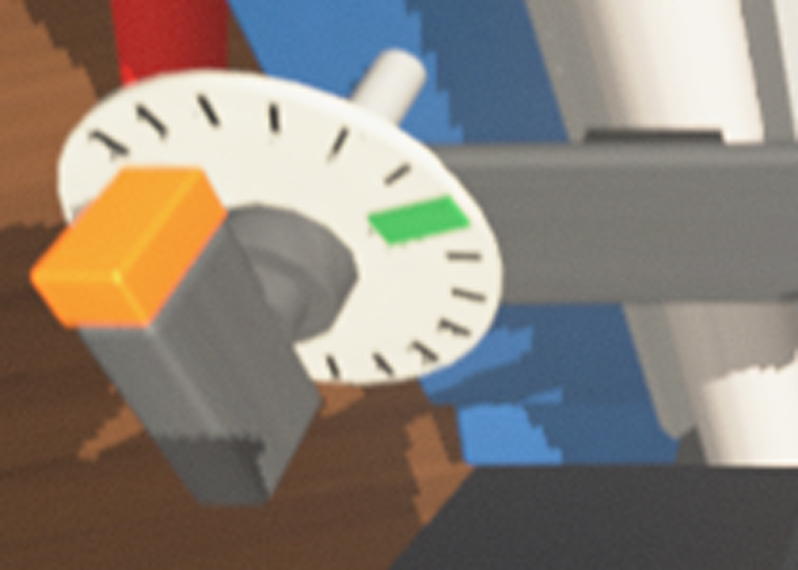

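Run:
```python
from h import *
x=np.load('poseL.npy'); ng=np.array([-.034,.065,.153])-.0025*U-.0005*Y
p,r,o=cur()
Rz=R.from_euler('z',x[2]); r1=frame(Rz.apply(-N),Rz.apply(Y)); tgt=W(x,ng-.007*N)
print(tgt); print(plan(p,r,tgt,r1,4))
```

```text
[0.58751457 0.08903748 0.1455993 ]
[[-0.008  0.406 -0.007  0.001  0.005 -0.006]
 [-0.009  0.406 -0.007  0.001  0.005 -0.006]
 [-0.009  0.406 -0.007  0.001  0.005 -0.006]
 [-0.009  0.406 -0.007  0.001  0.005 -0.006]]
```

>>> apply_moves --pt "-0.01 0.4 -0.01 0 0 0 0.5" --pt "-0.01 0.4 -0.01 0 0 0 0.5" --pt "-0.01 0.4 -0.01 0 0 0 0.5" --pt "-0.01 0.2 0 0 0 0 0.5" --pt "0 0.2 0 0 0 0 0.5" --pt "0 0 0 0 0 0 0.5"

```text
time: 16.42
tool_pos: [0.5888, 0.0881, 0.149]
eef_rot: [-0.671, 0.702, 0.085, 0.221]
force: [0.2, -0.9, -0.4]
width: 0.0441
```

```bash
python3 look.py w8
```

```text
[0.5888109  0.08811149 0.14901941] [-0.01  0.1   1.96 -0.13  0.65 -1.29] 0.044068171972033034 [ 0.2 -0.9 -0.4]
nut [323.1 259.7]
dial [322.5 237.7]
or [323.2 335.7]
pl [323.7 228.8]
axtop [323.5 275.2]
```

View pics/w8.png

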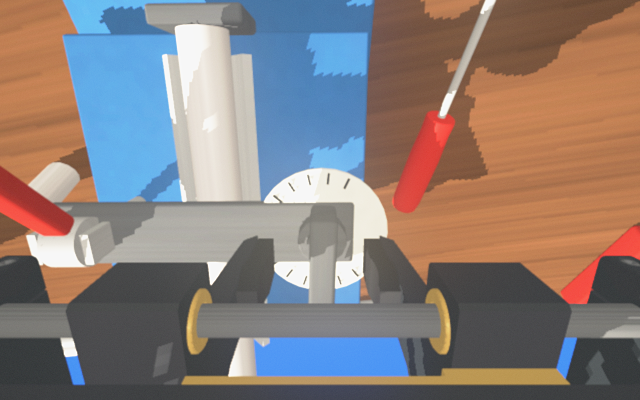

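>>> apply_moves --pt "-0.04 0.05 0.02 0 0 0 0.4" --pt "0 0 0 0 0 0 0.2" --pt "0 0 0 0 0 0 0" --pt "0 0 0 0 0 0 0" --pt "0 0 0 0 0 0 0"

```text
time: 17.1
tool_pos: [0.5883, 0.09, 0.1461]
eef_rot: [-0.672, 0.702, 0.085, 0.222]
force: [-2.6, 1.0, 2.3]
width: 0.0117
```

```bash
python3 look.py w9
```

```text
[0.58832282 0.09003142 0.1461441 ] [-0.    0.11  1.96 -0.14  0.64 -1.28] 0.011691412262380815 [-2.6  1.   2.3]
nut [319.4 265.7]
dial [319.3 242.6]
or [319.5 342.6]
pl [319.5 235.4]
axtop [319.5 282. ]
```

View pics/w9.png

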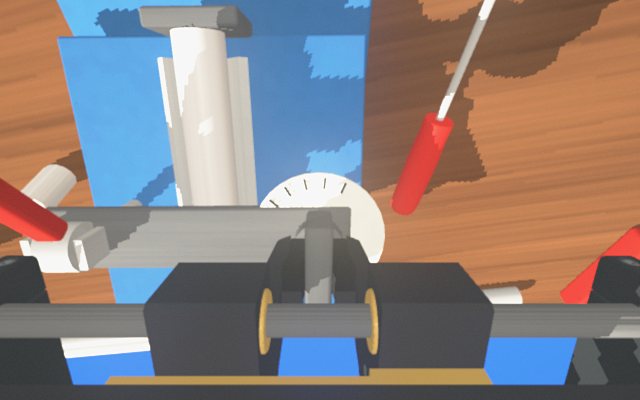

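>>> apply_moves --pt "0 0 0 0 1 0 0" --pt "0 0 -0.003 0 1 0 0" --pt "0 0 -0.003 0 1 0 0" --pt "0 0 -0.003 0 1 0 0" --pt "0 0 -0.003 0 1 0 0" --pt "0 0 -0.003 0 1 0 0" --pt "0 0 -0.003 0 1 0 0" --pt "0 0 -0.003 0 1 0 0" --pt "0 0 0 0 0 0 0"

```text
time: 18.27
tool_pos: [0.5879, 0.0892, 0.146]
eef_rot: [0.66, -0.584, 0.149, -0.448]
force: [-0.1, 4.6, 2.5]
width: 0.0117
```

```bash
cat > nutang.py <<'E'
from h import *
x=np.load('poseL.npy'); p,r,o=cur(); Rz=R.from_euler('z',x[2]); r1=frame(Rz.apply(-N),Rz.apply(Y))
print(p,np.radians(1)*0+(r1.inv()*r).as_rotvec().round(3),o['qpos'].round(2),o['width'],o['force'].round(1),o['wrist_torque'].round(2))
E
python3 nutang.py
```

```text
[0.58791046 0.08924197 0.14602533] [ 0.002  0.698 -0.004] [-0.01  0.11  1.96 -0.14  0.64 -0.59] 0.011687883355159976 [-0.1  4.6  2.5] [0.62 0.05 0.16]
```

>>> apply_moves --pt "0 0 0 0 1 0 0" --pt "0 0 -0.003 0 1 0 0" --pt "0 0 -0.003 0 1 0 0" --pt "0 0 -0.003 0 1 0 0" --pt "0 0 -0.003 0 1 0 0" --pt "0 0 -0.003 0 1 0 0" --pt "0 0 -0.003 0 0.9 0 0" --pt "0 0 0 0 0 0 0" --pt "0 0 0 0 0 0 0"

```text
time: 19.4
tool_pos: [0.5872, 0.0889, 0.1457]
eef_rot: [-0.587, 0.425, -0.338, 0.601]
force: [1.7, 5.6, 1.7]
width: 0.0115
```

```bash
python3 nutang.py; python3 look.py w10
```

```text
[0.58724695 0.0889128  0.14574709] [ 0.004  1.299 -0.003] [-0.01  0.1   1.97 -0.13  0.64  0.01] 0.011525119595126596 [1.7 5.6 1.7] [ 0.76 -0.06  0.27]
[0.58724695 0.0889128  0.14574709] [-0.01  0.1   1.97 -0.13  0.64  0.01] 0.011525119595126596 [1.7 5.6 1.7]
nut [324.5 260.4]
dial [323.4 238. ]
or [395.3 293.3]
pl [275.5 264. ]
axtop [325.2 276.2]
```

View pics/w10.png

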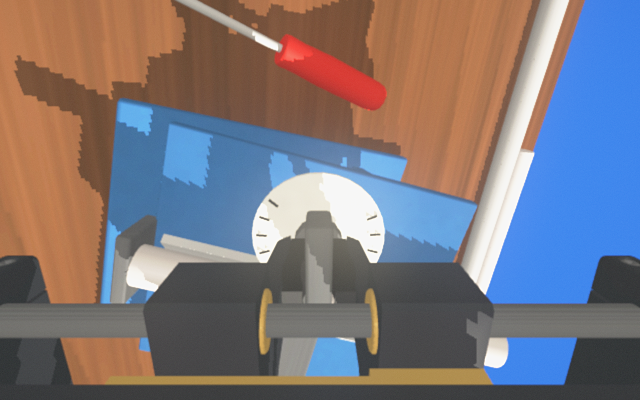

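>>> apply_moves --pt "0 0 0 0 0 0 0.2" --pt "0 0 0 0 0 0 0.4" --pt "0 0 0 0 0 0 0.4" --pt "0 -0.3 0 0 0 0 0.4" --pt "0 -0.7 0 0 0 0 0.4" --pt "0 -0.8 0 0 0 0 0.4" --pt "0 -0.3 0 0 0 0 0.5" --pt "0 0 0 0 0 0 0.5"

```text
time: 20.45
tool_pos: [0.5347, 0.099, 0.2611]
eef_rot: [-0.587, 0.424, -0.337, 0.602]
force: [0.7, 0.3, -0.6]
width: 0.0442
```

```bash
python3 look.py w11
python3 - <<'E'
from h import *
w=snap('side','s11.png')['frame'][150:260,230:370]; cv2.imwrite('pics/s11z.png',cv2.resize(w[:,:,::-1],None,fx=5,fy=5,interpolation=cv2.INTER_CUBIC))
E
```

```text
[0.53468098 0.09897567 0.26109972] [ 0.02 -0.17  1.98 -0.12  0.91 -0.  ] 0.044179418995204896 [ 0.7  0.3 -0.6]
nut [320.5 186.3]
dial [320.1 178.9]
or [358.8 201.1]
pl [294.2 184. ]
axtop [320.8 191. ]
```

View pics/w11.png

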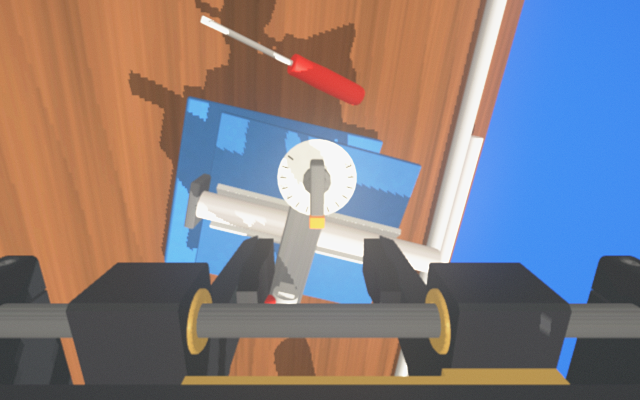

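View pics/s11z.png

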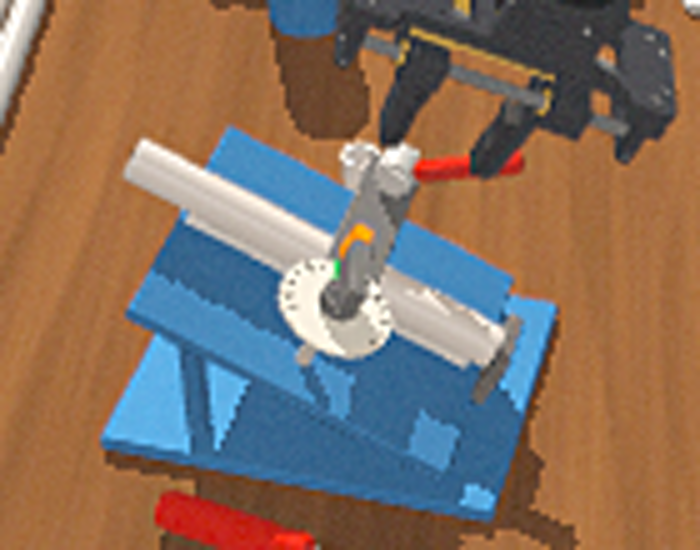

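Run:
```python
from h import *
x=np.load('poseL.npy'); pv=np.array([-.027,-.065,.138])-.0039*N
a=2.46; L=U*np.cos(a)+N*np.sin(a); P=N*np.cos(a)-U*np.sin(a)
g=W(x,pv+.07*L+.002*P); Rz=R.from_euler('z',x[2]); r1=frame([0,0,-1],Rz.apply(Y))
p,r,o=cur(); print(g); print(plan(p,r,g+[0,0,.075],r1,17))
```

```text
[ 0.50281255 -0.02606346  0.14952187]
[[ 0.116  0.028 -0.052 -0.192 -0.862  0.253]
 [ 0.113  0.026 -0.06  -0.192 -0.862  0.253]
 [ 0.108  0.025 -0.068 -0.192 -0.862  0.253]
 [ 0.103  0.024 -0.076 -0.192 -0.862  0.253]
 [ 0.098  0.023 -0.083 -0.192 -0.862  0.253]
 [ 0.092  0.022 -0.09  -0.192 -0.862  0.253]
 [ 0.085  0.022 -0.096 -0.192 -0.862  0.253]
 [ 0.078  0.022 -0.102 -0.192 -0.862  0.253]
 [ 0.071  0.022 -0.107 -0.192 -0.862  0.253]
 [ 0.063  0.022 -0.112 -0.192 -0.862  0.253]
 [ 0.055  0.023 -0.116 -0.192 -0.862  0.253]
 [ 0.047  0.023 -0.119 -0.192 -0.862  0.253]
 [ 0.038  0.025 -0.122 -0.192 -0.862  0.253]
 [ 0.03   0.026 -0.124 -0.192 -0.862  0.253]
 [ 0.021  0.027 -0.126 -0.192 -0.862  0.253]
 [ 0.012  0.029 -0.127 -0.192 -0.862  0.253]
 [ 0.003  0.031 -0.127 -0.192 -0.862  0.253]]
```

>>> apply_moves --pt "0.12 0.03 -0.05 -0.19 -0.86 0.25 0.5" --pt "0.11 0.03 -0.06 -0.19 -0.86 0.25 0.5" --pt "0.11 0.02 -0.07 -0.19 -0.86 0.25 0.5" --pt "0.1 0.02 -0.08 -0.19 -0.86 0.25 0.5" --pt "0.1 0.02 -0.08 -0.19 -0.86 0.25 0.5" --pt "0.09 0.02 -0.09 -0.19 -0.86 0.25 0.5" --pt "0.09 0.02 -0.1 -0.19 -0.86 0.25 0.5" --pt "0.08 0.02 -0.1 -0.19 -0.86 0.25 0.5" --pt "0.07 0.02 -0.11 -0.19 -0.86 0.25 0.5" --pt "0.06 0.02 -0.11 -0.19 -0.86 0.25 0.5" --pt "0.06 0.02 -0.12 -0.19 -0.86 0.25 0.5" --pt "0.05 0.02 -0.12 -0.19 -0.86 0.25 0.5" --pt "0.04 0.02 -0.12 -0.19 -0.86 0.25 0.5" --pt "0.03 0.03 -0.12 -0.19 -0.86 0.25 0.5" --pt "0.02 0.03 -0.13 -0.19 -0.86 0.25 0.5" --pt "0.01 0.03 -0.13 -0.19 -0.86 0.25 0.5" --pt "0 0.03 -0.13 -0.19 -0.86 0.25 0.5" --pt "0 0 0 0 0 0 0.5"

```text
time: 22.8
tool_pos: [0.5021, -0.0271, 0.2244]
eef_rot: [0.704, -0.703, 0.07, -0.072]
force: [0.2, 0.1, -0.1]
width: 0.0444
```

Run:
```python
from h import *
x=np.load('poseL.npy'); pv=np.array([-.027,-.065,.138])-.0039*N
a=2.46; L=U*np.cos(a)+N*np.sin(a); P=N*np.cos(a)-U*np.sin(a)
g=W(x,pv+.07*L+.002*P); Rz=R.from_euler('z',x[2]); r1=frame([0,0,-1],Rz.apply(Y))
p,r,o=cur(); print(p,g,o['qpos'].round(2)); print(plan(p,r,g-[0,0,.017],r1,4))
w=snap('wrist','w12.png'); img=cv2.imread('pics/w12.png')
for X in (pv,pv+.07*L-.005*P,pv+.086*L-.0055*P):
    u=proj(w,W(x,X))[0]; print(u.round(1)); cv2.circle(img,(int(round(u[0])),int(round(u[1]))),3,(255,0,255),1)
cv2.imwrite('pics/w12m.png',img)
```

```text
[ 0.50205054 -0.02714722  0.22442064] [ 0.50281255 -0.02606346  0.14952187] [-0.29  0.03  1.8   0.    1.31 -1.66]
[[ 0.001  0.383  0.005 -0.003 -0.012  0.007]
 [ 0.002  0.383  0.005 -0.003 -0.012  0.007]
 [ 0.002  0.383  0.005 -0.003 -0.012  0.007]
 [ 0.002  0.383  0.005 -0.003 -0.012  0.007]]
[321.6 278.8]
[321.8 211.4]
[321.8 191.9]
```

View pics/w12m.png

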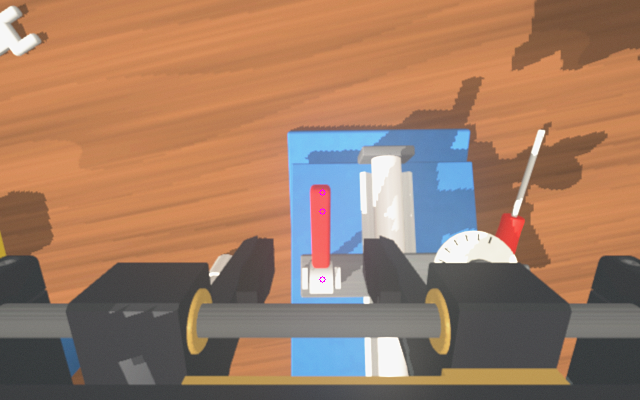

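The lever appears centred at column 320, matching the model (322), with its tip at row 187. Everything lines up, so I'll descend and grip it.

>>> apply_moves --pt "0 0.38 0 0 0 0 0.5" --pt "0 0.38 0 0 0 0 0.5" --pt "0 0.38 0 0 0 0 0.5" --pt "0 0.38 0.01 0 0 0 0.5" --pt "0 0 0 0 0 0 0.3" --pt "0 0 0 0 0 0 0" --pt "0 0 0 0 0 0 0" --pt "0 0 0 0 0 0 0"

```text
time: 23.85
tool_pos: [0.5039, -0.0262, 0.1362]
eef_rot: [0.704, -0.703, 0.068, -0.074]
force: [1.4, 2.0, 2.0]
width: 0.0137
```

Run:
```python
from h import *
x=np.load('poseL.npy'); pv=np.array([-.027,-.065,.138])-.0039*N
p,r,o=cur(); print(p,o['width'],o['force'].round(1)); 
q=arc(x,pv,2.46,-.04,20); print(q[0][0],q[-1][0]); rr=rows(q); rr[:,[0,2]]*=-1; print(rr[:,:3].tolist())
```

```text
[ 0.50388472 -0.02615269  0.13617484] 0.013696023626220737 [1.4 2.  2. ]
[ 0.50281255 -0.02606346  0.13252187] [ 0.63242822 -0.05203746  0.146333  ]
[[0.04, -0.14, -0.0], [0.06, -0.13, 0.0], [0.07, -0.13, 0.0], [0.09, -0.12, 0.0], [0.1, -0.1, -0.0], [0.11, -0.09, 0.0], [0.12, -0.08, 0.0], [0.13, -0.06, 0.0], [0.14, -0.04, -0.0], [0.14, -0.02, 0.0], [0.15, -0.01, -0.0], [0.15, 0.01, 0.0], [0.14, 0.03, 0.0], [0.14, 0.05, -0.0], [0.13, 0.06, 0.0], [0.12, 0.08, -0.0], [0.11, 0.09, -0.0], [0.1, 0.11, -0.0], [0.08, 0.12, 0.0], [0.07, 0.13, -0.0]]
```

>>> apply_moves --pt "0.04 -0.14 0 0 0 0 0" --pt "0.06 -0.13 0 0 0 0 0" --pt "0.07 -0.13 0 0 0 0 0" --pt "0.09 -0.12 0 0 0 0 0" --pt "0.1 -0.1 0 0 0 0 0" --pt "0.11 -0.09 0 0 0 0 0" --pt "0.12 -0.08 0 0 0 0 0" --pt "0.13 -0.06 0 0 0 0 0" --pt "0.14 -0.04 0 0 0 0 0" --pt "0.14 -0.02 0 0 0 0 0" --pt "0.15 -0.01 0 0 0 0 0" --pt "0.15 0.01 0 0 0 0 0" --pt "0.14 0.03 0 0 0 0 0" --pt "0.14 0.05 0 0 0 0 0" --pt "0.13 0.06 0 0 0 0 0" --pt "0.12 0.08 0 0 0 0 0" --pt "0.11 0.09 0 0 0 0 0"

```text
time: 25.98
tool_pos: [0.6181, -0.0486, 0.1746]
eef_rot: [0.704, -0.703, 0.068, -0.073]
force: [-3.4, 7.9, 5.2]
width: 0.0128
```

Run:
```python
from h import *
x=np.load('poseL.npy'); pv=np.array([-.027,-.065,.138])-.0039*N
p,r,o=cur(); q=arc(x,pv,2.46,-.04,20);print(p,q[17][0],q[20][0],o['width'],o['force'].round(1));
```

```text
[ 0.61811286 -0.04860144  0.17457751] [ 0.61771362 -0.04908876  0.16769574] [ 0.63242822 -0.05203746  0.146333  ] 0.012778378731454453 [-3.4  7.9  5.2]
```

>>> apply_moves --pt "0.1 0.11 0 0 0 0 0" --pt "0.08 0.12 0 0 0 0 0" --pt "0.07 0.13 0 0 0 0 0" --pt "0.02 0.06 0 0 0 0 0" --pt "0 0 0 0 0 0 0" --pt "0 0 0 0 0 0 0"

```text
time: 26.72
tool_pos: [0.637, -0.0522, 0.1511]
eef_rot: [0.704, -0.703, 0.065, -0.076]
force: [4.9, 7.2, 4.9]
width: 0.0124
```

Run:
```python
from h import *
p,r,o=cur(); print(p,o['width'],o['force'].round(1)); 
s=snap('side','s13.png')['frame'][130:260,230:380]; cv2.imwrite('pics/s13z.png',cv2.resize(s[:,:,::-1],None,fx=5,fy=4.5,interpolation=cv2.INTER_CUBIC)); snap('wrist','w13.png')
```

```text
[ 0.6370103  -0.05223806  0.15114193] 0.012361612341111976 [4.9 7.2 4.9]
```

View pics/s13z.png

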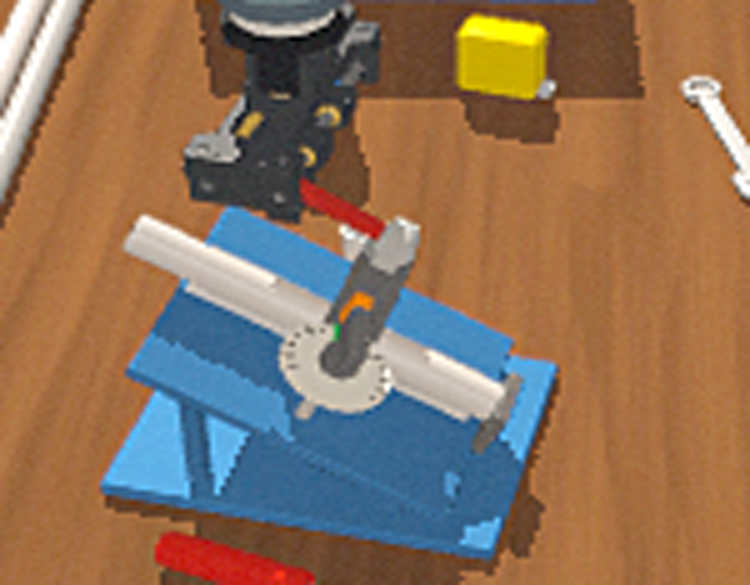

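View pics/w13.png

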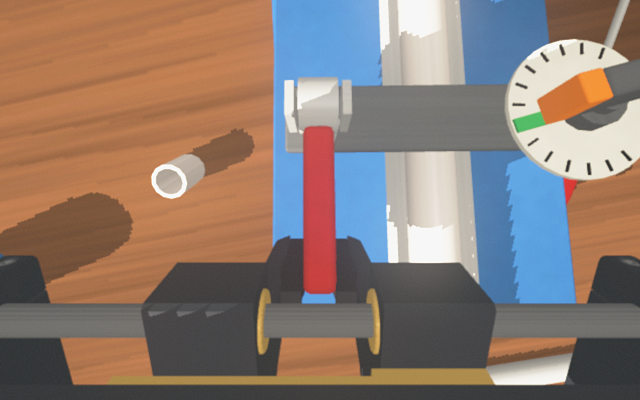

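>>> apply_moves --pt "0 0.06 0 0 0 0 0" --pt "0 0.06 0 0 0 0 0" --pt "0 0 0 0 0 0 0"

```text
time: 27.2
tool_pos: [0.6391, -0.0527, 0.1463]
eef_rot: [0.704, -0.703, 0.064, -0.078]
force: [6.5, 7.1, 11.9]
width: 0.0123
```

```bash
cat > lev.py <<'E'
from h import *
import sys
x=np.load('poseL.npy'); pv=np.array([-.027,-.065,.138])-.0039*N
p,r,o=cur(); print(p,o['width'],o['force'].round(1))
s=snap('side',sys.argv[1]+'.png'); img=cv2.resize(cv2.imread('pics/'+sys.argv[1]+'.png')[130:260,230:380],None,fx=5,fy=4.5,interpolation=cv2.INTER_CUBIC)
for a,c in((0,(0,255,0)),(.12,(255,0,255))):
    L=U*np.cos(a)+N*np.sin(a)
    u=(proj(s,W(x,np.array([pv+.01*L,pv+.086*L])))-[230,130]+.5)*[5,4.5]
    cv2.line(img,*[tuple(int(v) for v in k) for k in u],c,1)
cv2.imwrite('pics/'+sys.argv[1]+'z.png',img)
E
python3 lev.py s14
```

```text
[ 0.63911009 -0.05269411  0.14626877] 0.012333110177589122 [ 6.5  7.1 11.9]
```

View pics/s14z.png

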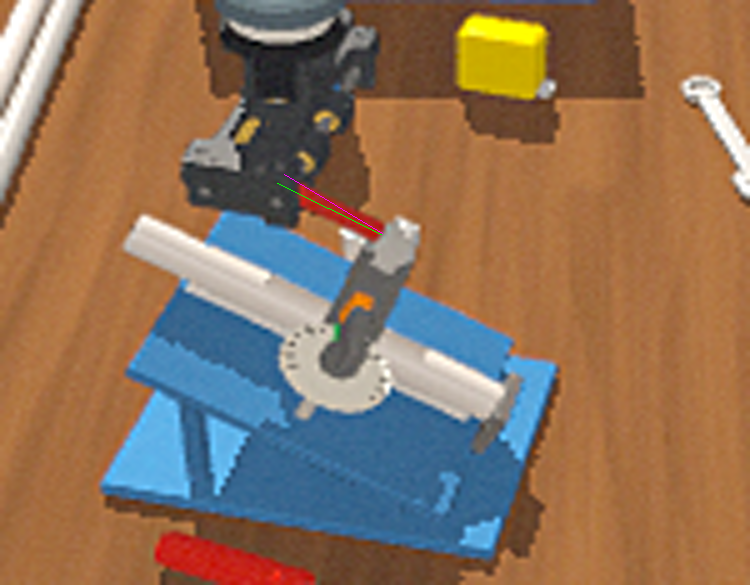

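>>> apply_moves --pt "0 0.06 0 0 0 0 0" --pt "0 0.06 0 0 0 0 0" --pt "0 0 0 0 0 0 0"

```text
time: 27.62
tool_pos: [0.6405, -0.0531, 0.1439]
eef_rot: [-0.703, 0.704, -0.062, 0.079]
force: [-4.3, 9.4, 34.1]
width: 0.012
```

```bash
python3 lev.py s15
```

```text
[ 0.6404578  -0.05311905  0.1438542 ] 0.012048507988434395 [-4.3  9.4 34.1]
```

>>> apply_moves --pt "0 0 0 0 0 0 0.3" --pt "0 0 0 0 0 0 0.5" --pt "0 0 0 0 0 0 0.5" --pt "0 -0.4 0 0 0 0 0.5" --pt "0 -0.8 0 0 0 0 0.5" --pt "0 -0.8 0 0 0 0 0.5" --pt "0 -0.8 0 0 0 0 0.5" --pt "-0.8 -0.3 0 0 0 0 0.5" --pt "-0.8 0 0 0 0 0 0.5" --pt "0 0 0 0 0 0 0.5"

```text
time: 28.92
tool_pos: [0.5355, -0.033, 0.3174]
eef_rot: [0.704, -0.704, 0.069, -0.072]
force: [1.3, -0.4, -0.6]
width: 0.0441
```

```bash
python3 lev.py s16
python3 - <<'E'
from h import *
w=snap('wrist','w16.png'); x=np.load('poseL.npy'); pv=np.array([-.027,-.065,.138])-.0039*N
print(proj(w,W(x,np.array([pv,pv+.086*U+.0075*N]))).round(1))
E
```

```text
[ 0.53550411 -0.03299374  0.31742481] 0.04413127424114075 [ 1.3 -0.4 -0.6]
[[320.2 200.8]
 [320.5 285.3]]
```

View pics/s16z.png

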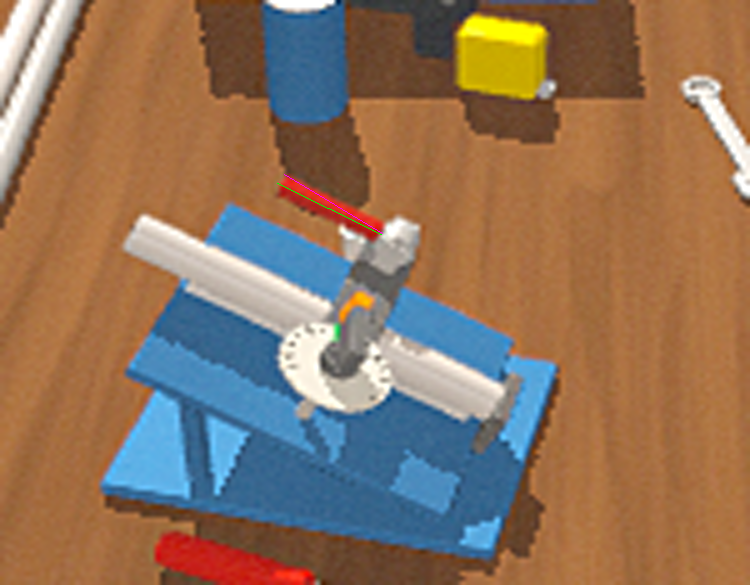

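View pics/w16.png

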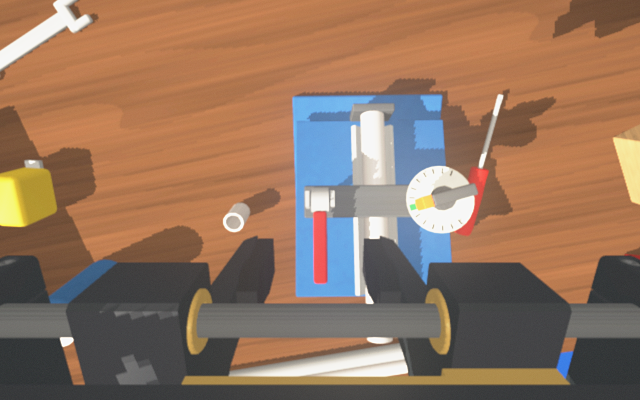

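Run:
```python
from h import *
def ax(fn,box):
    a=cv2.imread('pics/'+fn).astype(int); c0,r0,c1,r1=box; s=a[r0:r1,c0:c1]
    m=(s[...,2]>110)&(s[...,1]<70)&(s[...,0]<70); ys,xs=np.nonzero(m); 
    P=np.c_[xs+c0,ys+r0].astype(float); C=np.cov(P.T); w,v=np.linalg.eigh(C); d=v[:,1]; d*=np.sign(d[0])
    return len(P),P.mean(0).round(2),np.degrees(np.arctan2(d[1],d[0])).round(2)
print(ax('side0.png',(280,160,312,182)),ax('s16.png',(280,160,312,182)))
x=np.load('poseL.npy'); s=ctrl.camera('side')
for dz,a in((0,0),(.0039,0),(.0039,.06),(.0039,.12),(.0039,.2)):
    pv=np.array([-.027,-.065,.138])-dz*N; L=U*np.cos(a)+N*np.sin(a)
    u=proj(s,W(x,np.array([pv+.01*L,pv+.086*L]))); d=u[0]-u[1]; print(dz,a,u.mean(0).round(2),np.degrees(np.arctan2(d[1],d[0])).round(2))
```

```text
(106, array([295.83, 174.17]), np.float64(31.8)) (98, array([294.91, 175.43]), np.float64(28.8))
0 0 [295.86 175.2 ] 28.41
0.0039 0 [295.41 175.99] 28.39
0.0039 0.06 [295.76 175.41] 30.99
0.0039 0.12 [296.15 174.86] 33.6
0.0039 0.2 [296.74 174.16] 37.13
```

Run:
```python
from h import *
a=cv2.imread('pics/side0.png')[150:265,230:345]; b=cv2.imread('pics/s16.png')[150:265,230:345]
cv2.imwrite('pics/cmp.png',cv2.resize(np.hstack([a,b]),None,fx=3.4,fy=3.4,interpolation=cv2.INTER_CUBIC))
```

```text
(no output)
```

View pics/cmp.png

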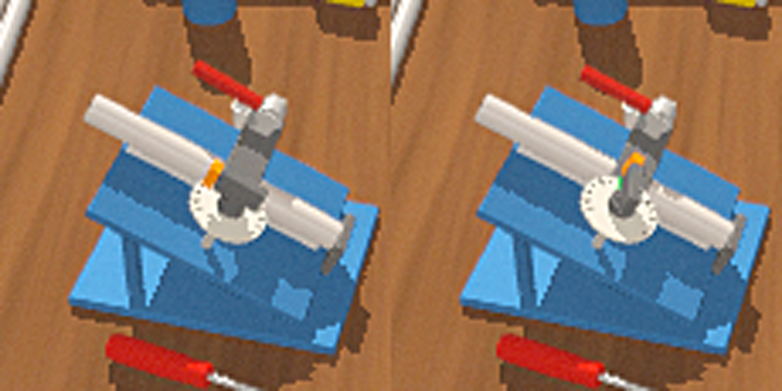

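The two pictures show the tube, its tip and the screwdriver in the same places. The lever is closed and sits slightly lower than at the start. I'll hand the job in.

```bash
python3 -c "
from station import ctrl
print(ctrl.close_job())"
```

```text
the job is handed in; nothing more can be done
None
```

I opened the lever, turned the nut to the green mark, closed the lever again and backed the arm clear. The job is handed in at about 29 s, well under the 62 s limit; no verdict is reported.

- **Lever open:** I swung it over to about 2.46 rad, and pictures showed it lying on the robot side.
- **Nut:** The gripper turned it 1.30 rad, by the measured tool orientation. Later wrist views show the orange end at the green mark.
- **Lever closed:** I pressed it down to its stop, with wrist force rising to 34 N. In the side view its slope is 28.8°, against a predicted 28.4° for fully closed and 33.6° for the 0.12 rad limit.
- **Tube and surroundings:** Comparing start and end side views, the tube and screwdriver look unmoved. I did not measure the other bystanders, but the later pictures I viewed show no change in those in view.

**Checks that disagreed or could not be made:**
- **Pad:** I could not see how far it is pressed in. I am relying on the nut setting and the closed lever for the more than 2.2 mm needed.
- **Cradle position:** The first fits from the fixed and wrist cameras disagreed by up to about 8 mm. I corrected for this from close wrist views before each grip.
- **Lever at the start:** In the first side picture its slope was about 3° steeper than the model gives for closed. It now matches within 0.5°.

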